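Gauge a gel casting clamp with the spacer blade

TASK

Draw the plain spacer blade (the one with the bar-shaped grip) straight up out of its slot in the drying rack and slide it, foot first and upright, down between the two white plates of the gel casting clamp until it drags snugly against both, at a downward push of about 6 newtons. Do not ram it in, and leave the comb and everything else on the bench where it is. Keep hold of the blade at that depth: the program finishes while the gripper is still holding it there.

Things in the scene. Friction and masses are not known exactly. Their poses are not given: they have to be found in the camera images.
- spacer: The spacer blade, to be used: plain steel blade 5 mm thick (x), 40 mm wide (y), 130 mm long (z up), with a straight square foot, standing upright, topped by a black bar grip 14 mm thick (along x) x 44 mm wide (along y) x 32 mm tall. About 0.09 kg. Origin: centre of the foot.
- spacer_tip (a point): Centre of the foot (lower end) of the spacer blade; same point as the origin of spacer.
- spacer_grip (a point): Centre of the spacer blade's black bar grip, 146 mm above the foot. Pinch it here across its 14 mm thickness (fingers closing along the blade's x), from above.
- comb: The comb, not to be used: steel, as thick and long as the spacer, but its foot is cut into four teeth and its black grip is a round knob 26 mm across and 32 mm tall. Stands in the other rack slot (which is which varies), top 170 mm above the bench. Origin: centre of its foot; axes as for the spacer.
- rack: Blue plastic drying rack, fixed, foot 90 x 190 x 8 mm. Two upright slots in line along its y, centred 50 mm either side of its origin, hold the two blades; slot floor 8 mm and slot top 58 mm above the bench, about 1 mm of play. Origin: centre of the underside. The blades' x and y run along the rack's x and y.
- clamp: The gel casting clamp: grey foot 170 (x) x 130 (y) x 14 mm, fixed, carrying two upright white ceramic plates, 80 mm wide along y, facing each other across a narrow tapering gap open at top and sides. Origin: centre of the underside. The plates float together along x by up to 5 mm either way (soft centring spring, 0.6 N per mm), so they follow the blade.
- mouth (a point): Top of the fixed plate's inner face (x = 0), mid width, 120 mm above the bench; x across the gap to the sprung plate, y along the plates, z up. Gap here 9.6 to 12 mm (locked setting, varies); lips 13 mm tall above widen it to 28. It narrows 0.12 mm per mm down, 80 mm deep; the blade, centre at about x = 4 mm, first touches both plates 38 to 59 mm down and is snug 8 to 14 mm deeper.
- plate_fixed: The plumb white plate (7 mm thick, 80 x 80 mm), rigid on the floating head. Axes as mouth; its origin lies 120 mm straight below mouth. Below both plates there is 10 mm of empty space.
- plate_sprung: The opposite white plate, leaning outward at the top by 0.12 rad; it yields along +x on springs of 4 N per mm: each mm of depth past first touch adds about 0.5 N of squeeze. The downward push felt is about 1.3 times the squeeze. Origin: 120 mm below the mouth, at the fixed plate's face, shifted along x by the setting (0 to 2.5 mm).
- bottle: Bystander: white reagent bottle 60 mm across, 120 mm tall, orange cap. Origin: centre of its underside.
- tipbox: Bystander: blue pipette tip box with a white lid, 85 x 120 x 67 mm. Origin: centre of its underside.
- tuberack: Bystander: blue rack 75 x 200 x 50 mm with six capped tubes, 99 mm tall in all. Origin: centre of its underside.
Not all that is in view belongs to the job. Several things have the shape of the clamp; the one meant has the colours described above. Leave any blue look-alike of the spacer alone.

How it is judged:
On the way, in this order (a step that is already met when the one before it is completed fails the run):
1. the spacer blade is held up clear of the rack, upright (height (world z) of spacer_tip above 0.065 m and contact force between the fingers and spacer above 1 N and angle between spacer's own z axis and vertical below 0.3 rad), for 0.2 s.
2. the foot of the blade is between the two plates (x of spacer_tip in the frame of mouth between -0.0005 and 0.014 m and y of spacer_tip in the frame of mouth between -0.022 and 0.022 m and z of spacer_tip in the frame of mouth below -0.01 m), for 0.1 s.
At the end, for the whole second after the job is handed in: The fingers hold the blade (over 2 N) at rest, upright and square to the plates within 0.12 rad, its whole width between them (within 22 mm of mid width), its foot 30 to 85 mm below the mouth, each plate squeezing it with 2 to 12 N; it touches neither rack nor comb (x of spacer_tip in the frame of mouth between -0.0005 and 0.014 m and y of spacer_tip in the frame of mouth between -0.022 and 0.022 m and z of spacer_tip in the frame of mouth between -0.085 and -0.03 m and contact force between spacer and plate_fixed between 2 and 12 N and contact force between spacer and plate_sprung between 2 and 12 N and contact force between the fingers and spacer above 2 N and angle between spacer's own z axis and vertical below 0.12 rad and angle between the x axis of spacer and the x axis of mouth, either way round below 0.12 rad and linear speed of spacer below 0.01 m/s and contact force between spacer and rack below 0.3 N and contact force between spacer and comb below 0.3 N); the arm keeps its last pose, push and grip.
It fails at once if the blade is rammed against a plate (over 30 N) (contact force between spacer and plate_fixed above 30 N or contact force between spacer and plate_sprung above 30 N).
It fails at once if the comb is pulled up or disturbed (distance of comb from where it was at the start of the episode above 0.015 m).
It fails at once if a bystander is moved (distance of any of bottle, tipbox, tuberack from where it was at the start of the episode above 0.02 m).
It also fails if it takes over 58 s, if anything falls off the work surface, if the arm or the gripper's body presses on something with over 40 N, if the wrist force passes 120 N, or if a joint passes its speed limit or range.

ROBOT

A 6-joint arm with a two-finger parallel gripper is mounted at the origin on the work surface. World frame = base frame: x ahead of the robot, y to its left, z up, the work surface at z = 0. Lengths are in m, angles in rad, forces in N, time in s.
With the tool pointing down it reaches from about 0.35 to 0.875 m from the base axis. Payload 4.2 kg.
Tool frame: the origin (TCP) lies at the very end of the fingers, on their centre line; the grasp point (between the pads) lies 19 mm behind it (robot.tcp_to_grasp is the distance from the TCP to the grasp point, in m); z points along the fingers, y is the line along which they close (so a half turn about z gives the same grasp; the last joint's range is limited). The gripper opens to 85 mm and grips with 20 to 120 N. Pads are 22 mm wide; open, the fingers measure 114 mm over their backs; the gripper's body (76 mm by 85 mm) begins 54 mm behind the grasp point. The pads swing forward as they close: fully open they stand 13 mm farther back than shut.
Start: joints at [-1.07, 0.385, 0.008, 0, -1.194, -0.259], TCP at [0.15, -0.607, 0.202] pointing down, gripper open.
Joint ranges: [-3.14, 3.14], [-1.21, 2.06], [-1.07, 1.41], [-3.16, 2.05], [-2.99, -0.16], [-3.1, 3.1]. Speed limits (rad/s): [2.79, 2.79, 3.14, 3.14, 3.14, 3.14].

INTERFACE

Orientations are given as a 3x3 rotation matrix whose columns are the frame's x, y, z axes.
In Python, from plant import robot gives the robot as it stands. The module is installed in compiled form; this text tells all that it offers.
- The arm moves only by the tool jog_arm, never from a script. Its argument "series" is one flat list of numbers, 7 for each row, row after row: the shift along the tool's x, y, z in mm, then the turn, a rotation vector about the tool's x, y, z in rad, then the opening, from 0 (shut) to 1 (fully open). A call has 1 to 12 rows; each row is the pose to reach, as a shift and turn from the pose commanded when the call began, along the tool's axes at that moment; what a row does not reach only later rows make up. A row lasts 1/12 s, in which the tool goes at most 41.7 mm and 7.16 degrees, less where a joint would pass 70% of its speed; a pose out of reach is approached as far as the arm can. A call with a gripper value outside its range is refused whole. The fingers move at their own pace and stop on an object; the grip force is fixed at half the most. Time passes only in rows, so rows that repeat a pose let the fingers close. It gives the time, the measured TCP pose, the force, the opening and the grip force at its end, in the units of the state.
- robot.sense(): the state, without advancing time (a new reading comes with each control period).
- robot.get_image(name): name is "scene" or "top" or "wrist"; returns (picture, depth): 400x640x3 uint8, red, green, blue; 400x640 float32, m along the optical axis (not along the pixel's ray), 0 where there is no reading.
- robot.camera_info(name): a dict with "mtx" (3x3 intrinsics, pixels), "R" (3x3) and "t" (3): a world point X has camera coordinates R X + t. Camera axes: x right, y down, z forward; pixel columns grow to the right and rows downward; lengths in m; the calibration is good to about 2 mm. A picture is of the moment at which its call begins: read the wrist's pose just before it. camera_info takes no time and is no camera call; for the wrist camera it gives the pose at the moment of the call.
- robot.hand_in(): hands the job in; it is judged then, once.
Trained networks look in the newest picture that a camera, given by its name, has taken for a name from the list of things; names that differ only in an ending like _2 or _b are one class to them, and where a whole thing is asked for, a point or a joint stands for the part that bears it (a point fixed in the world has none). Each returns a list of dicts, best first, with "confidence" (0 to 1); they miss things now and then, are a little off and sometimes report something else, mostly with a low value. They report only what shows in the picture. A call takes as long as a camera call. They do not tell look-alikes from the thing itself.
- robot.find_in(camera, query): "xyz" ([x, y, z] in m, in world coordinates, good to about 4 mm: the middle of the surface that is visible of it).
- robot.place_of(camera, query): "xyz" ([x, y, z] in m, in world coordinates, good to about 4 mm: a listed point, or the origin of a listed thing).
The state is a dict: "clock": time; "q": joint angles; "dq": joint speeds; "tau": joint torques, N m; "eef_pos": TCP position; "orientation": TCP orientation; "wrist_force": force on the tool from outside, world axes, zero at the start; "ft_torque": the same for the moment, N m; "opening": finger opening in m; "grip_force": force on a finger pad.
Only numpy, scipy, OpenCV 4.12 (cv2) and the standard library are available. Lean on these libraries where they do the work, as an engineer would, in place of code of your own. Each camera call takes 0.05 s, during which the arm holds its last target. There are 200 camera calls.

## Working session

There is one attempt and no reset: what is moved stays moved. The work goes in short steps, Python scripts to look and compute and a tool call to move; the robot and the scene stay as the last step left them, time stands still between calls to the robot, and variables do not carry over. Pictures are saved under pics/ and viewed, at most 10 in all, crops included, and the job is handed in when it is done.

Besides the shell and the picture viewer there is one more tool, called after ">>>" by a JSON object that holds its "op" and its "data". jog_arm: Moves the arm, as the interface text tells. Its arguments: {"type":"object","properties":{"series":{"type":"array","items":{"type":"number"}}},"required":["series"]}

```bash
mkdir -p pics; python3 - <<'E'
from plant import robot
import cv2
for n in("scene","top"):
    im,d=robot.get_image(n); cv2.imwrite(f"pics/{n}0.png",im[:,:,::-1])
    for q in("spacer","spacer_grip","comb","rack","clamp","mouth"):
        print(n,q,[(([round(float(v),3) for v in r["xyz"]]),round(r["confidence"],2)) for r in robot.place_of(n,q)][:4])
s=robot.sense();print(s["clock"],s["eef_pos"],s["orientation"],s["opening"])
E
```

```text
scene spacer []
scene spacer_grip [([0.548, 0.19, 0.118], 0.74), ([0.505, -0.15, 0.154], 0.69), ([0.376, -0.143, 0.146], 0.67)]
scene comb []
scene rack [([0.514, -0.197, 0.002], 0.76), ([0.751, 0.007, -0.001], 0.3)]
scene clamp [([0.557, 0.191, 0.004], 0.87), ([0.47, 0.422, -0.002], 0.76)]
scene mouth [([0.458, 0.418, 0.12], 0.83), ([0.549, 0.19, 0.121], 0.5), ([0.752, 0.012, 0.001], 0.15)]
top spacer [([0.502, -0.145, 0.009], 0.65), ([0.374, -0.141, -0.002], 0.42)]
top spacer_grip [([0.505, -0.139, 0.151], 0.54)]
top comb [([0.516, -0.248, 0.015], 0.48), ([0.746, 0.006, -0.0], 0.27)]
top rack [([0.511, -0.199, 0.001], 0.64)]
top clamp [([0.468, 0.42, 0.001], 0.86), ([0.555, 0.193, 0.0], 0.8), ([0.511, -0.198, 0.002], 0.71)]
top mouth [([0.552, 0.189, 0.122], 0.62), ([0.466, 0.414, 0.121], 0.58)]
0.7 [ 0.14967276 -0.60678735  0.20182437] [[-9.70910296e-01 -2.39443512e-01  2.40391773e-05]
 [-2.39443513e-01  9.70910297e-01 -7.02384687e-06]
 [-2.16580702e-05 -1.25755503e-05 -1.00000000e+00]] 0.08518182909715959
```

View pics/scene0.png

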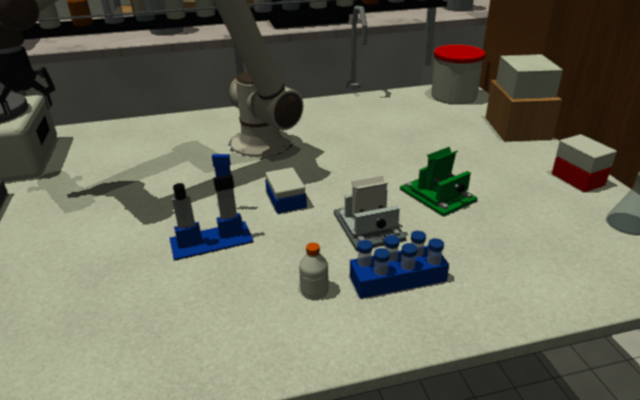

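View pics/top0.png

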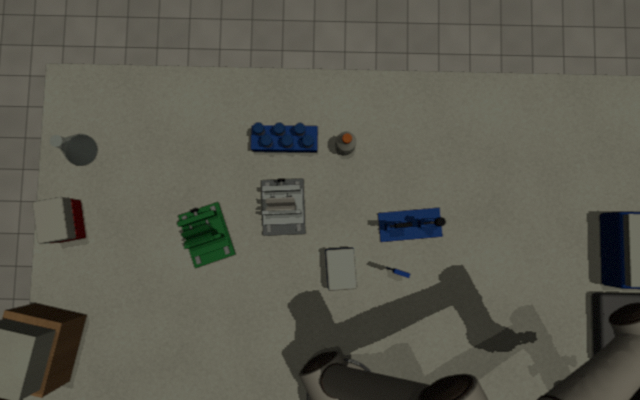

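Candidates: the black-gripped blade at scene (225,185) and the knob (comb) at (181,190), both in the rack, and a blue-gripped look-alike at (222,162) behind them. For clamps, there is the grey/white one at (370,210) and a green one at (440,185). The black bar at y≈-0.145 and the grey/white clamp fit the description. I'll confirm them with a close wrist view.

```bash
cat > h.py <<'E'
from plant import robot
import numpy as np, cv2
from scipy.spatial.transform import Rotation as Ro
def Rdown(ya):  # tool pointing down, tool y at world angle ya
    y=np.array([np.cos(ya),np.sin(ya),0]); z=np.array([0,0,-1.]); return np.column_stack([np.cross(y,z),y,z])
def delta(p,ya):
    s=robot.sense(); R=np.array(s["orientation"])
    return (R.T@(np.array(p)-s["eef_pos"])*1000).round(1), Ro.from_matrix(R.T@Rdown(ya)).as_rotvec().round(3)
def cloud(cam,d):  # world points HxWx3 from depth
    c=robot.camera_info(cam) if isinstance(cam,str) else cam
    K=np.array(c["mtx"]); v,u=np.indices(d.shape)
    P=np.stack([(u-K[0,2])/K[0,0]*d,(v-K[1,2])/K[1,1]*d,d],-1)
    return (P-np.array(c["t"]))@np.array(c["R"])
E
python3 - <<'E'
from h import *
s=robot.sense();R=np.array(s["orientation"]);c=robot.camera_info("wrist")
C=np.array(c["R"]);print("cam in tool",R.T@(-C.T@c["t"]-s["eef_pos"]), (R.T@C.T).round(2), c["mtx"])
print(delta([.505,-.20,.34],np.pi))
E
```

```text
cam in tool [ 7.45294707e-02 -1.35626409e-04 -1.70942562e-01] [[ 0.   -0.96 -0.29]
 [ 1.    0.    0.  ]
 [-0.   -0.29  0.96]] [[320.77611369   0.         321.44379896]
 [  0.         320.77611369 201.6646693 ]
 [  0.           0.           1.        ]]
(array([-442.4,  309.9, -138.2]), array([-0.   ,  0.   , -1.329]))
```

>>> {"op": "jog_arm", "data": {"series": [-10,5,-40,0,0,-0.1,1,-50,35,-70,0,0,-0.2,1,-90,60,-100,0,0,-0.3,1,-130,90,-130,0,0,-0.4,1,-165,115,-140,0,0,-0.5,1,-200,140,-140,0,0,-0.6,1,-235,165,-140,0,0,-0.7,1,-270,190,-140,0,0,-0.8,1,-305,215,-140,0,0,-0.9,1,-340,240,-140,0,0,-1.0,1,-375,262,-140,0,0,-1.1,1,-410,285,-140,0,0,-1.2,1]}}

```text
clock: 1.7
eef_pos: [0.4447, -0.2691, 0.3422]
orientation: [[-0.123, -0.992, 0.001], [-0.992, 0.123, -0.0], [0.0, -0.001, -1.0]]
wrist_force: [0.0, -0.4, 0.1]
opening: 0.0852
grip_force: 0.0
```

```bash
python3 - <<'E'
from h import *
print(robot.sense()["clock"],robot.sense()["eef_pos"],delta([.505,-.15,.34],np.pi))
E
```

```text
1.7 [ 0.44470773 -0.26910004  0.34222241] (array([-125.6,  -45.1,    2.3]), array([-0.001, -0.   , -0.124]))
```

>>> {"op": "jog_arm", "data": {"series": [-40,-8,0,0,0,-0.1,1,-84,-15,0,0,0,-0.13,1,-84,-15,0,0,0,-0.13,1,-84,-15,0,0,0,-0.13,1]}}

```text
clock: 2.03
eef_pos: [0.4702, -0.1875, 0.3417]
orientation: [[0.005, -1.0, 0.0], [-1.0, -0.005, 0.0], [-0.0, -0.0, -1.0]]
wrist_force: [-0.6, -0.9, 0.1]
opening: 0.0854
grip_force: 0.0
```

```bash
python3 - <<'E'
from h import *
s=robot.sense();print(s["eef_pos"],s["orientation"])
c=robot.camera_info("wrist");im,d=robot.get_image("wrist"); cv2.imwrite("pics/w1.png",im[:,:,::-1]);np.savez("w1.npz",d=d,im=im,mtx=c["mtx"],R=c["R"],t=c["t"])
for q in("spacer","spacer_grip","comb","rack"):
    print(q,[(([round(float(v),3) for v in r["xyz"]]),round(r["confidence"],2)) for r in robot.place_of("wrist",q)][:4])
P=cloud(c,d)
m=(abs(P[...,2]-.170)<.006)&(d>0)
n,l,st,ce=cv2.connectedComponentsWithStats(m.astype(np.uint8))
for i in range(1,n):
    if st[i,4]>60: 
        q=P[l==i]; r=cv2.minAreaRect((q[:,:2]*1000).astype(np.float32)); print(st[i],q.mean(0).round(4),r)
E
```

```text
[ 0.47017497 -0.18749     0.34170634] [[ 5.35843360e-03 -9.99985586e-01  3.37744617e-04]
 [-9.99985643e-01 -5.35842106e-03  3.80261863e-05]
 [-3.62158603e-05 -3.37943529e-04 -9.99999942e-01]]
spacer [([0.505, -0.142, 0.006], 0.75), ([0.381, -0.143, -0.0], 0.65)]
spacer_grip [([0.377, -0.14, 0.145], 0.64), ([0.506, -0.144, 0.157], 0.63), ([0.559, 0.187, 0.003], 0.3)]
comb [([0.519, -0.239, 0.01], 0.55)]
rack [([0.511, -0.193, 0.001], 0.78), ([0.751, 0.012, -0.004], 0.3)]
[266 109  25  25 486] [ 0.5156 -0.2448  0.1686] ((515.6616821289062, -244.51382446289062), (24.461898803710938, 25.078380584716797), 88.81465911865234)
[282 192  17  38 467] [ 0.5047 -0.1466  0.1685] ((504.9112548828125, -145.41830444335938), (14.20094108581543, 44.76427459716797), 6.479855060577393)
[619 334  21  47 395] [0.0612 0.0583 0.1696] ((58.382957458496094, 53.4803466796875), (63.68613052368164, 11.244081497192383), 80.84906768798828)
```

View pics/w1.png

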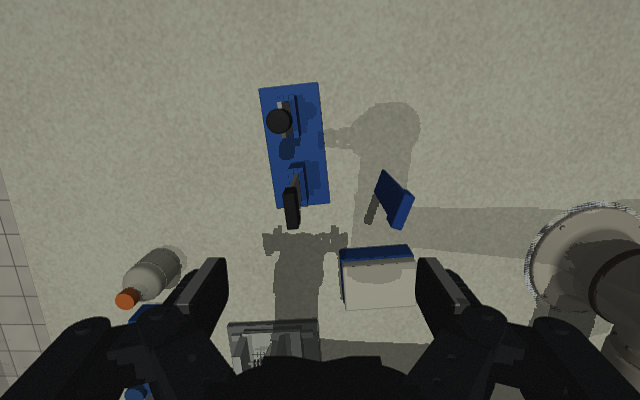

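Wrist view: the knobbed comb is at (278,120) in the rack, the black bar grip of the spacer at (291,208), and the free-standing blue look-alike at (393,200). I'll confirm with a crop and compute the approach.

```bash
python3 - <<'E'
from h import *
im=cv2.imread("pics/w1.png");cv2.imwrite("pics/crop1.png",cv2.resize(im[75:240,230:430],None,fx=3,fy=3,interpolation=cv2.INTER_CUBIC))
print(delta([.505,-.146,.24],np.pi+.112), robot.sense()["eef_pos"])
E
```

```text
(array([-44.8, -35.9, 101.6]), array([-0.   , -0.   , -0.113])) [ 0.4690383  -0.19076354  0.34157393]
```

View pics/crop1.png

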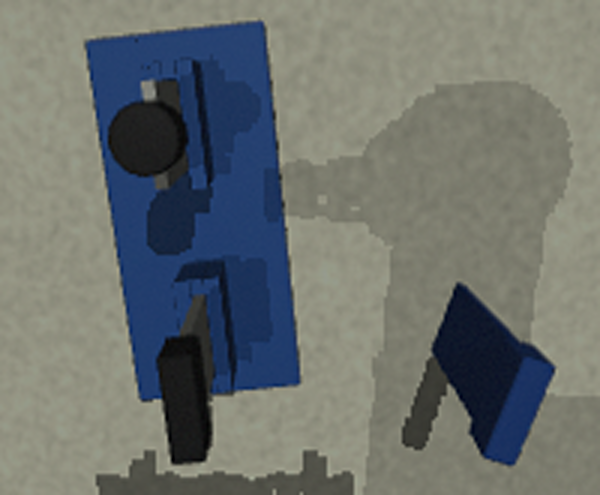

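The crop confirms it: the black bar grip, crop (187,400), sits on a plain blade in the near rack slot. The round-knob comb is at crop (147,138) and the blue-gripped look-alike at (500,380).

>>> {"op": "jog_arm", "data": {"series": [-22,-18,0,0,0,-0.06,1,-45,-36,20,0,0,-0.113,1,-45,-36,60,0,0,-0.113,1,-45,-36,100,0,0,-0.113,1,-45,-36,100,0,0,-0.113,1,-45,-36,100,0,0,-0.113,1]}}

```text
clock: 2.78
eef_pos: [0.5043, -0.1458, 0.2405]
orientation: [[0.112, -0.994, -0.005], [-0.994, -0.112, -0.001], [0.001, 0.005, -1.0]]
wrist_force: [0.3, 0.7, 1.1]
opening: 0.0853
grip_force: 0.0
```

```bash
python3 - <<'E'
from h import *
s=robot.sense();print(s["clock"],s["eef_pos"])
c=robot.camera_info("wrist");im,d=robot.get_image("wrist"); cv2.imwrite("pics/w2.png",im[:,:,::-1])
P=cloud(c,d)
m=(abs(P[...,2]-.170)<.005)&(d>0)&(abs(P[...,0]-.505)<.06)&(abs(P[...,1]+.19)<.09)
n,l,st,ce=cv2.connectedComponentsWithStats(m.astype(np.uint8))
for i in range(1,n):
    if st[i,4]>60: 
        q=P[l==i]; r=cv2.minAreaRect((q[:,:2]*1000).astype(np.float32)); print(st[i],q.mean(0).round(4),r)
print(delta([.505,-.146,.135],np.pi+.112))
E
```

```text
2.7833 [ 0.50427596 -0.14583866  0.24048935]
[ 302   47   36   40 1103] [ 0.516  -0.2446  0.1686] ((516.0107421875, -244.59494018554688), (24.9021053314209, 25.519821166992188), 4.662147521972656)
[311 175  18  53 944] [ 0.5052 -0.1466  0.1686] ((505.030029296875, -145.9790802001953), (13.868936538696289, 43.237300872802734), 6.191709995269775)
(array([ -0.4,   1.5, 108.3]), array([-0.002, -0.002,  0.001]))
```

View pics/w2.png

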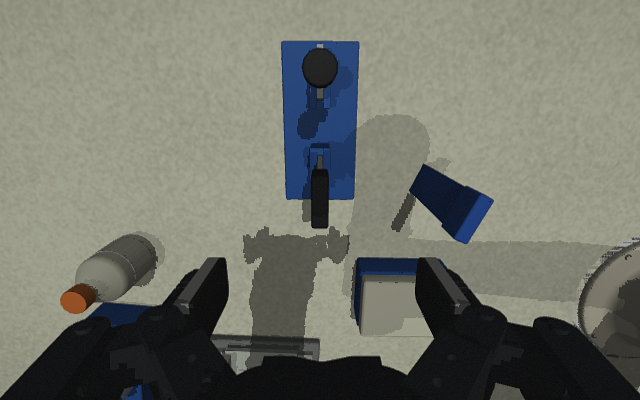

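The black bar grip is at (320,200), in line with the tool, and the comb knob is clear at (320,67). I'm descending and gripping.

>>> {"op": "jog_arm", "data": {"series": [0,0,35,0,0,0,1,0,0,70,0,0,0,1,0,0,95,0,0,0,1,0,0,106,0,0,0,1,0,0,106,0,0,0,1,0,0,106,0,0,0,1,0,0,106,0,0,0,0.5,0,0,106,0,0,0,0,0,0,106,0,0,0,0,0,0,106,0,0,0,0,0,0,106,0,0,0,0,0,0,106,0,0,0,0]}}

```text
clock: 3.83
eef_pos: [0.5056, -0.1446, 0.1359]
orientation: [[0.114, -0.993, 0.001], [-0.993, -0.114, -0.0], [0.0, -0.001, -1.0]]
wrist_force: [-1.5, 0.1, 9.6]
opening: 0.0124
grip_force: 33.9
```

>>> {"op": "jog_arm", "data": {"series": [0,0,0,0,0,0,0,0,0,0,0,0,0,0,0,0,0,0,0,0,0,0,0,0,0,0,0,0]}}

```text
clock: 4.17
eef_pos: [0.506, -0.1447, 0.1361]
orientation: [[0.114, -0.993, 0.001], [-0.993, -0.114, -0.0], [0.001, -0.001, -1.0]]
wrist_force: [-0.8, 0.4, 4.6]
opening: 0.0116
grip_force: 58.9
```

>>> {"op": "jog_arm", "data": {"series": [0,0,-10,0,0,0,0,0,0,-25,0,0,0,0,0,0,-40,0,0,0,0,0,0,-55,0,0,0,0,0,0,-75,0,0,0,0,0,0,-95,0,0,0,0,0,0,-115,0,0,0,0,0,0,-135,0,0,0,0,0,0,-155,0,0,0,0,0,0,-175,0,0,0,0,0,0,-190,0,0,0,0,0,0,-190,0,0,0,0]}}

```text
clock: 5.17
eef_pos: [0.5065, -0.1448, 0.3289]
orientation: [[0.114, -0.993, 0.006], [-0.993, -0.114, -0.001], [0.001, -0.006, -1.0]]
wrist_force: [0.4, 0.1, -0.0]
opening: 0.011
grip_force: 58.8
```

```bash
python3 - <<'E'
from h import *
s=robot.sense();print(s["clock"],s["eef_pos"],s["wrist_force"],s["opening"])
im,d=robot.get_image("top");c=robot.camera_info("top")
P=cloud(c,d)
m=(P[...,2]>.10)&(P[...,2]<.14)&(d>0)&(abs(P[...,0]-.556)<.12)&(abs(P[...,1]-.19)<.1)
n,l,st,ce=cv2.connectedComponentsWithStats(m.astype(np.uint8))
for i in range(1,n):
    if st[i,4]>10:
        q=P[l==i]; print(st[i],q.mean(0).round(4),cv2.minAreaRect((q[:,:2]*1000).astype(np.float32)))
cv2.imwrite("pics/t2.png",cv2.resize(im[160:250,235:335,::-1],None,fx=6,fy=6,interpolation=cv2.INTER_CUBIC))
for q in("mouth","plate_fixed","plate_sprung","clamp"):
    print(q,[(([round(float(v),3) for v in r["xyz"]]),round(r["confidence"],2)) for r in robot.place_of("top",q)][:4])
E
```

```text
5.1667 [ 0.50652973 -0.14479825  0.32893463] [ 0.42646496  0.1395289  -0.04730876] 0.010977008355948052
[265 197  30   7 176] [0.5658 0.1936 0.1239] ((566.7262573242188, 193.97100830078125), (15.449202537536621, 79.71652221679688), 2.4018208980560303)
[265 206  30   5 120] [0.5446 0.1934 0.1279] ((544.0676879882812, 192.7987823486328), (12.081480979919434, 79.50773620605469), 1.3459868431091309)
mouth [([0.462, 0.416, 0.119], 0.45)]
plate_fixed [([0.466, 0.418, -0.006], 0.65), ([0.546, 0.19, -0.005], 0.44)]
plate_sprung [([0.554, 0.188, 0.001], 0.75), ([0.467, 0.42, -0.0], 0.62)]
clamp [([0.467, 0.421, 0.001], 0.93), ([0.554, 0.19, -0.002], 0.71), ([0.554, 0.189, 0.002], 0.57)]
```

View pics/t2.png

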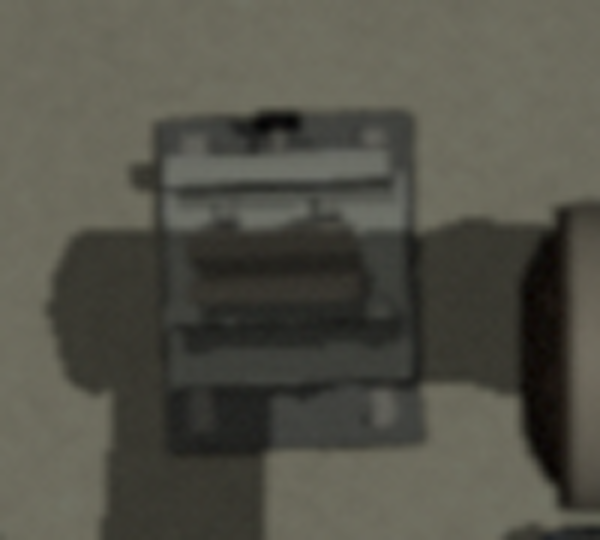

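The crop shows the clamp's plates as bands at about (285,168) and (290,330), partly in shadow. A closer wrist look is needed, so I'll carry the blade up beside it.

>>> {"op": "jog_arm", "data": {"series": [-15,-1,-15,0,0,0,0,-45,-4,-30,0,0,0,0,-80,-7,-45,0,0,0,0,-115,-10,-50,0,0,0,0,-150,-13,-50,0,0,0,0,-180,-15,-50,0,0,0,0,-194,-16,-50,0,0,0,0,-194,-16,-50,0,0,0,0,-194,-16,-50,0,0,0,0,-194,-16,-50,0,0,0,0]}}

```text
clock: 6.25
eef_pos: [0.4991, 0.0496, 0.3748]
orientation: [[0.114, -0.994, -0.001], [-0.994, -0.114, -0.001], [0.001, 0.002, -1.0]]
wrist_force: [-0.5, 0.1, -1.6]
opening: 0.0111
grip_force: 58.8
```

```bash
python3 - <<'E'
from h import *
s=robot.sense();print(s["clock"],s["eef_pos"],s["wrist_force"],s["opening"])
c=robot.camera_info("wrist");im,d=robot.get_image("wrist"); cv2.imwrite("pics/w3.png",cv2.resize(im[:,:,::-1],(800,500)));np.savez("w3.npz",d=d,im=im,mtx=c["mtx"],R=c["R"],t=c["t"])
P=cloud(c,d)
m=(P[...,2]>.09)&(P[...,2]<.145)&(d>0)&(abs(P[...,0]-.556)<.1)&(abs(P[...,1]-.19)<.08)
n,l,st,ce=cv2.connectedComponentsWithStats(m.astype(np.uint8))
for i in range(1,n):
    if st[i,4]>30:
        q=P[l==i]; print(st[i],q.mean(0).round(4),cv2.minAreaRect((q[:,:2]*1000).astype(np.float32)))
# profile across x at several y
for y0 in(.165,.19,.215):
    print(y0)
    b=(abs(P[...,1]-y0)<.004)&(d>0)&(P[...,2]>.02)&(P[...,2]<.15)&(abs(P[...,0]-.556)<.07)
    q=P[b]; 
    for x in np.arange(.49,.62,.004):
        z=q[abs(q[:,0]-x)<.002,2]
        if len(z): print(f"{x:.3f}:{z.min():.3f}-{z.max():.3f}({len(z)})",end=" ")
    print()
for q in("mouth","plate_fixed","plate_sprung","clamp"):
    print(q,[(([round(float(v),3) for v in r["xyz"]]),round(r["confidence"],2)) for r in robot.place_of("wrist",q)][:4])
E
```

```text
6.25 [0.49909402 0.04956892 0.37481498] [-0.49389327  0.08007627 -1.57083181] 0.011098742793634594
[258 221  15  61 786] [0.5651 0.1892 0.1184] ((565.8894653320312, 192.53933715820312), (15.18962287902832, 81.67286682128906), 3.477525472640991)
[274 222   9  55 308] [0.5469 0.1733 0.1233] ((545.4559936523438, 188.98394775390625), (12.3834810256958, 76.81979370117188), 3.334951639175415)
0.165
0.510:0.028-0.030(7) 0.514:0.026-0.031(8) 0.518:0.027-0.031(12) 0.522:0.027-0.031(12) 0.526:0.028-0.030(9) 0.530:0.027-0.029(11) 0.534:0.029-0.089(22) 0.538:0.087-0.089(14) 0.542:0.087-0.133(25) 0.546:0.070-0.131(19) 0.550:0.121-0.126(11) 0.554:0.119-0.121(5) 0.558:0.064-0.087(13) 0.562:0.086-0.120(31) 0.566:0.028-0.128(19) 0.570:0.027-0.132(29) 0.574:0.027-0.134(27) 0.578:0.028-0.066(21) 0.582:0.028-0.065(16) 0.586:0.028-0.068(18) 0.590:0.028-0.064(19) 0.594:0.028-0.064(12) 0.598:0.027-0.031(10) 0.602:0.027-0.080(42) 0.606:0.078-0.080(14) 0.610:0.076-0.080(10) 0.614:0.078-0.081(15) 
0.19
0.510:0.027-0.030(8) 0.514:0.027-0.030(13) 0.518:0.027-0.030(11) 0.522:0.027-0.029(8) 0.526:0.028-0.030(9) 0
[... 474 characters left out ...]
0.028(1) 0.522:0.029-0.030(2) 0.526:0.028-0.030(9) 0.530:0.028-0.062(10) 0.542:0.062-0.078(6) 0.546:0.124-0.126(3) 0.550:0.120-0.123(5) 0.554:0.079-0.081(5) 0.558:0.084-0.115(24) 0.562:0.112-0.125(15) 0.566:0.123-0.131(18) 0.570:0.130-0.133(14) 0.574:0.129-0.129(1) 0.586:0.061-0.065(4) 0.590:0.062-0.063(4) 0.594:0.027-0.063(12) 0.598:0.027-0.079(40) 0.602:0.077-0.081(14) 0.606:0.077-0.080(8) 0.610:0.078-0.079(13) 
mouth [([0.555, 0.19, 0.117], 0.91)]
plate_fixed [([0.464, 0.418, -0.0], 0.69), ([0.55, 0.194, 0.002], 0.64), ([0.554, 0.192, 0.118], 0.15)]
plate_sprung [([0.554, 0.189, 0.0], 0.91), ([0.461, 0.419, 0.004], 0.49)]
clamp [([0.472, 0.424, 0.002], 0.95), ([0.559, 0.19, 0.001], 0.81)]
```

View pics/w3.png

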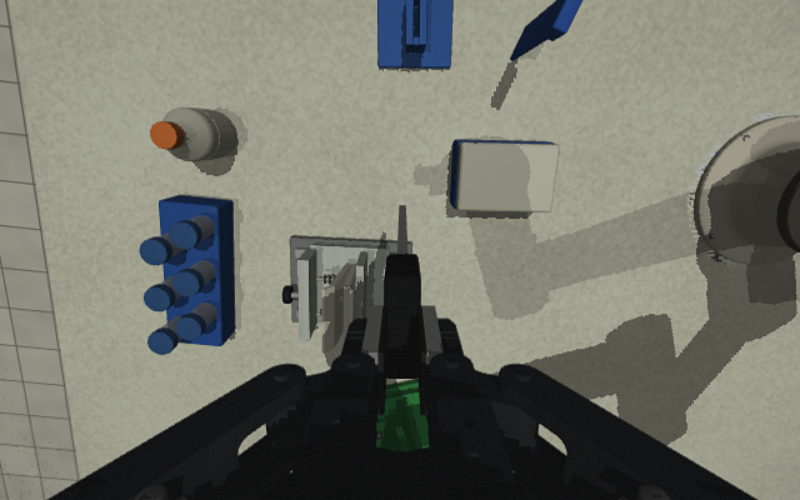

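The grey/white clamp is at (340,290) in this view, with its gap running up the image near (365,290). The held blade is at (402,250). The profile shows the fixed plate on the -x side and the sloped sprung plate on +x. I'll fit planes and compute the entry.

```bash
python3 - <<'E'
from h import *
D=np.load("w3.npz");d=D["d"];P=cloud(D,d)
def fit(m,z0):
    q=P[m&(d>0)]; A=np.c_[np.ones(len(q)),q[:,1]-.19,q[:,2]-z0]; w=np.ones(len(q),bool)
    for _ in range(5):
        k=np.linalg.lstsq(A[w],q[w,0],rcond=None)[0]; r=q[:,0]-A@k; w=abs(r)<.0015
    print(len(q),w.sum(),k.round(4), q[w,1].min().round(3),q[w,1].max().round(3))
x,y,z=P[...,0],P[...,1],P[...,2]
Y=(abs(y-.19)<.042)
fit(Y&(x>.552)&(x<.566)&(z>.075)&(z<.117),.12)   # sprung face
fit(Y&(x>.558)&(x<.572)&(z>.122)&(z<.130),.12)   # sprung lip
fit(Y&(x>.540)&(x<.556)&(z>.1205)&(z<.130),.12)   # fixed lip
# plate y extents
for m in((x>.55)&(x<.58)&(z>.1)&(z<.14),(x>.53)&(x<.552)&(z>.12)&(z<.14)):
    q=P[m&(d>0)&(abs(y-.19)<.08)]; print(np.percentile(q[:,1],[0.5,2,98,99.5]).round(4))
# held blade: points below grip
s=robot.sense();R=np.array(s["orientation"]);T=(P-s["eef_pos"])@R
b=(d>0)&(abs(T[...,1])<.012)&(abs(T[...,0])<.04)&(T[...,2]>.01)&(T[...,2]<.14)
q=T[b]
for a in np.arange(.01,.14,.02):
    k=q[(q[:,2]>a)&(q[:,2]<a+.02)]
    if len(k): print(a.round(2),len(k),k[:,0].min().round(4),k[:,0].max().round(4),k[:,1].min().round(4),np.median(k[:,1]).round(4),k[:,1].max().round(4),k[:,2].max().round(4))
E
```

```text
378 346 [ 0.5621 -0.0618  0.1203] 0.152 0.232
252 236 [ 0.5628 -0.0615  0.686 ] 0.152 0.232
166 145 [ 0.5508 -0.0548 -0.6671] 0.151 0.221
[0.1512 0.1517 0.2303 0.2318]
[0.1509 0.1513 0.2138 0.2191]
0.01 69 0.0199 0.0208 -0.0016 0.0009 0.0029 0.0296
0.03 55 0.02 0.0208 -0.0017 0.0003 0.0031 0.0491
0.05 40 0.0201 0.0206 -0.0012 0.001 0.0033 0.0684
0.07 33 0.0201 0.0208 -0.0013 0.0003 0.0028 0.09
0.09 26 0.0201 0.0206 -0.0014 0.0007 0.003 0.1073
0.11 24 0.0201 0.0206 -0.0015 0.0008 0.0031 0.1277
```

```bash
python3 -c "
from h import *
print(robot.sense()['eef_pos'],delta([.5558,.1915,.375],np.pi+.0615))"
```

```text
[0.49931447 0.04920945 0.37546033] (array([-135. ,  -72.1,    0.4]), array([ 0.   , -0.   ,  0.051]))
```

>>> {"op": "jog_arm", "data": {"series": [-15,-8,0,0,0,0.01,0,-40,-22,0,0,0,0.02,0,-70,-38,0,0,0,0.03,0,-100,-54,0,0,0,0.04,0,-125,-67,0,0,0,0.051,0,-135,-72,0,0,0,0.051,0,-135,-72,15,0,0,0.051,0,-135,-72,40,0,0,0.051,0,-135,-72,65,0,0,0.051,0,-135,-72,80,0,0,0.051,0,-135,-72,80,0,0,0.051,0,-135,-72,80,0,0,0.051,0]}}

```text
clock: 7.5
eef_pos: [0.5555, 0.1915, 0.2954]
orientation: [[0.062, -0.998, -0.001], [-0.998, -0.062, -0.001], [0.001, 0.001, -1.0]]
wrist_force: [0.2, -0.4, 0.7]
opening: 0.0114
grip_force: 58.8
```

>>> {"op": "jog_arm", "data": {"series": [0,0,0,0,0,0,0,0,0,0,0,0,0,0,0,0,0,0,0,0,0]}}

```text
clock: 7.75
eef_pos: [0.5561, 0.1924, 0.2971]
orientation: [[0.063, -0.998, 0.003], [-0.998, -0.063, 0.001], [-0.001, -0.003, -1.0]]
wrist_force: [0.1, -0.2, -1.0]
opening: 0.0108
grip_force: 58.8
```

```bash
python3 - <<'E'
from h import *
s=robot.sense();print(s["clock"],s["eef_pos"],s["wrist_force"],s["ft_torque"]); print(delta([.5558,.1915,.295],np.pi+.0615))
c=robot.camera_info("wrist");im,d=robot.get_image("wrist");P=cloud(c,d);cv2.imwrite("pics/w4.png",cv2.resize(im[100:330,220:420,::-1],None,fx=2.5,fy=2.5))
x,y,z=P[...,0],P[...,1],P[...,2]
def fit(m):
    q=P[m&(d>0)]; 
    if len(q)<20: print(len(q));return
    A=np.c_[np.ones(len(q)),q[:,1]-.19,q[:,2]-.12]; w=np.ones(len(q),bool)
    for _ in range(5):
        k=np.linalg.lstsq(A[w],q[w,0],rcond=None)[0]; r=q[:,0]-A@k; w=abs(r)<.0015
    print(len(q),w.sum(),k.round(4))
Y=(abs(y-.19)<.042)
fit(Y&(x>.552)&(x<.566)&(z>.075)&(z<.117));fit(Y&(x>.558)&(x<.572)&(z>.122)&(z<.130));fit(Y&(x>.540)&(x<.556)&(z>.1205)&(z<.130))
q=P[(d>0)&(abs(x-.556)<.01)&(abs(y-.19)<.03)&(z>.175)&(z<.26)]
print(len(q),q.min(0).round(4),q.max(0).round(4),np.median(q,0).round(4))
E
```

```text
7.75 [0.55607044 0.19243912 0.29713679] [ 0.06733848 -0.24448673 -0.95166867] [-0.02529488  0.00479331 -0.00500312]
(array([0.9, 0.3, 2.1]), array([-0.003,  0.001,  0.001]))
222 209 [ 0.5622 -0.0627  0.1217]
355 348 [ 0.5628 -0.0582  0.7062]
432 407 [ 0.5509 -0.0604 -0.6861]
149 [0.5545 0.1713 0.1752] [0.5595 0.1722 0.26  ] [0.5567 0.1718 0.2269]
```

View pics/w4.png

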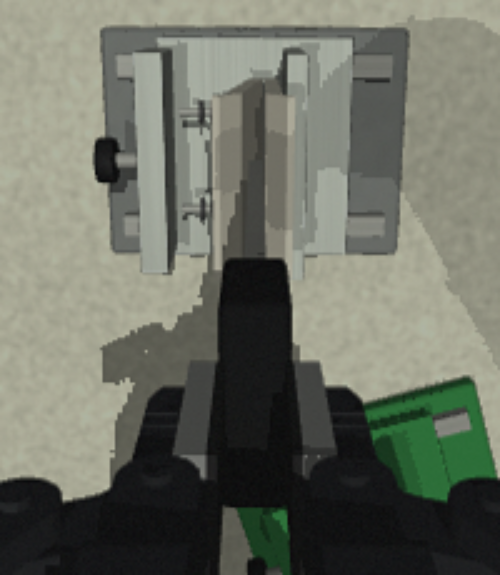

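The blade sits just over the gap, between the brown flared lips at crop (230,180) and (280,180), about 1 mm toward +x. I'll shift -x by 1 mm and lower it until short of first contact.

>>> {"op": "jog_arm", "data": {"series": [0,1,10,0,0,0,0,0,1,22,0,0,0,0,0,1,34,0,0,0,0,0,1,46,0,0,0,0,0,1,56,0,0,0,0,0,1,66,0,0,0,0,0,1,74,0,0,0,0,0,1,80,0,0,0,0,0,1,84,0,0,0,0,0,1,84,0,0,0,0,0,1,84,0,0,0,0,0,1,84,0,0,0,0]}}

```text
clock: 8.8
eef_pos: [0.5548, 0.1924, 0.2121]
orientation: [[0.063, -0.998, 0.001], [-0.998, -0.063, 0.0], [-0.0, -0.001, -1.0]]
wrist_force: [-0.5, 0.2, -0.5]
opening: 0.0115
grip_force: 58.9
```

>>> {"op": "jog_arm", "data": {"series": [0,0,1,0,0,0,0,0,0,2,0,0,0,0,0,0,3,0,0,0,0,0,0,4,0,0,0,0,0,0,4,0,0,0,0,0,0,4,0,0,0,0,0,0,4,0,0,0,0]}}

```text
clock: 9.38
eef_pos: [0.5545, 0.1923, 0.2075]
orientation: [[0.063, -0.998, 0.0], [-0.998, -0.063, -0.0], [0.0, -0.0, -1.0]]
wrist_force: [1.0, -0.8, -1.1]
opening: 0.0115
grip_force: 58.9
```

>>> {"op": "jog_arm", "data": {"series": [0,0,1,0,0,0,0,0,0,2,0,0,0,0,0,0,3,0,0,0,0,0,0,4,0,0,0,0,0,0,5,0,0,0,0,0,0,6,0,0,0,0,0,0,6,0,0,0,0,0,0,6,0,0,0,0,0,0,6,0,0,0,0]}}

```text
clock: 10.13
eef_pos: [0.5544, 0.1923, 0.2015]
orientation: [[0.063, -0.998, -0.0], [-0.998, -0.063, 0.0], [-0.0, 0.0, -1.0]]
wrist_force: [0.5, -0.3, -1.5]
opening: 0.0113
grip_force: 58.9
```

>>> {"op": "jog_arm", "data": {"series": [0,0,1,0,0,0,0,0,0,2,0,0,0,0,0,0,3,0,0,0,0,0,0,4,0,0,0,0,0,0,5,0,0,0,0,0,0,5,0,0,0,0,0,0,5,0,0,0,0,0,0,5,0,0,0,0]}}

```text
clock: 10.8
eef_pos: [0.5547, 0.1923, 0.1969]
orientation: [[0.063, -0.998, 0.001], [-0.998, -0.063, 0.0], [-0.0, -0.001, -1.0]]
wrist_force: [-0.0, 0.0, 2.5]
opening: 0.012
grip_force: 59.4
```

>>> {"op": "jog_arm", "data": {"series": [0,0,0.5,0,0,0,0,0,0,1,0,0,0,0,0,0,1.5,0,0,0,0,0,0,2,0,0,0,0,0,0,2,0,0,0,0,0,0,2,0,0,0,0,0,0,2,0,0,0,0]}}

```text
clock: 11.38
eef_pos: [0.5546, 0.1923, 0.1947]
orientation: [[0.063, -0.998, 0.0], [-0.998, -0.063, 0.0], [-0.0, -0.0, -1.0]]
wrist_force: [0.9, 0.1, 4.5]
opening: 0.0114
grip_force: 59.5
```

```bash
cat >avg.py <<'E'
from h import *
W=[]
for i in range(10): robot.get_image("top"); s=robot.sense(); W.append(s["wrist_force"])
print(s["clock"],s["eef_pos"],np.mean(W,0).round(2),np.std(W,0).round(2),s["opening"])
E
python3 avg.py
```

```text
11.8833 [0.55455084 0.19228078 0.19460931] [-0.06  0.4   4.67] [0.38 0.4  0.46] 0.011181372940942546
```

>>> {"op": "jog_arm", "data": {"series": [0,0,0.3,0,0,0,0,0,0,0.6,0,0,0,0,0,0,0.6,0,0,0,0,0,0,0.6,0,0,0,0,0,0,0.6,0,0,0,0]}}

```text
clock: 12.3
eef_pos: [0.5545, 0.1923, 0.1939]
orientation: [[0.063, -0.998, -0.0], [-0.998, -0.063, -0.0], [0.0, 0.0, -1.0]]
wrist_force: [0.5, 0.2, 5.4]
opening: 0.0118
grip_force: 59.6
```

```bash
python3 avg.py
```

```text
12.8 [0.55443474 0.19227501 0.19389696] [0.03 0.12 4.73] [0.46 0.41 0.34] 0.011635326591528498
```

```bash
python3 - <<'E'
from h import *
s=robot.sense();c=robot.camera_info("wrist");im,d=robot.get_image("wrist");T=(cloud(c,d)-s["eef_pos"])@np.array(s["orientation"])
q=T[(d>0)&(abs(T[...,1])<.012)&(abs(T[...,0]-.02)<.004)&(T[...,2]>-.03)&(T[...,2]<.06)]
for a in np.arange(-.03,.06,.01):
    k=q[(q[:,2]>a)&(q[:,2]<a+.01)]
    if len(k): print(a.round(2),len(k),k.min(0).round(4),k.max(0).round(4))
E
```

```text
-0.03 189 [ 0.0174 -0.0065 -0.03  ] [ 0.0233  0.0074 -0.0201]
-0.02 163 [ 0.0207 -0.0065 -0.0199] [ 0.0231  0.0074 -0.01  ]
-0.01 105 [ 0.0207 -0.0064 -0.0098] [ 0.0231  0.0073 -0.0025]
0.0 26 [ 0.0204 -0.0016  0.0036] [0.0211 0.003  0.0096]
0.01 39 [ 0.0202 -0.0018  0.0101] [0.0209 0.0026 0.0198]
0.02 31 [ 0.0204 -0.0019  0.0211] [0.021  0.0027 0.0299]
0.03 32 [ 0.0203 -0.0019  0.0301] [0.0213 0.0028 0.0398]
0.04 21 [ 0.0204 -0.0013  0.041 ] [0.021  0.0029 0.0487]
0.05 23 [ 0.0203 -0.0014  0.0506] [0.021  0.003  0.0595]
```

The blade is upright, has not slipped in the grip, and is pushed down with about 5.7 N.

```bash
python3 -c "
from plant import robot
print(robot.hand_in())"
```

```text
the job is handed in; nothing more can be done
None
```

The job is handed in: the gripper is holding the spacer blade upright between the white clamp plates, its foot about 54 mm below the mouth, at roughly 5.7 N of downward push; `hand_in()` gave no verdict.

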